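# Eject the used cartridge and trap it on the apron

### The job

The test in the benchtop cartridge reader is finished. With one fingertip press the eject key down on the reader's apron and, keeping it down, use the other finger to stop the used cartridge as it springs out of the port, so that it comes to rest on the apron instead of shooting off the end. Then gently let go of both and leave the cartridge lying on the apron with the key back up: do not pinch or lift it, and leave everything else on the table where it is.

Things in the scene. Friction and masses are not known exactly. Their poses are not given: they have to be found in the camera images.
- reader: Benchtop test-cartridge reader, white, fixed. Origin at table height under the middle of the port mouth; +x goes level into the reader (the cartridge comes out along -x), z up. Hood 150 wide, from x 0 to 190, 70 high over the port, rising to about 108 at the raked display behind x 45. Before the port lies the apron, a level shelf 100 long (x -100 to 0) and 150 wide, its top 26 above the table
- port (a point): Middle of the port mouth at apron-top height (reader frame 0, 0, 26 mm). The port is an inverted T, 53 wide in its lowest 6.5 and 43 wide above, 15.5 high. From it the cartridge's lane runs along the apron between two kerbs 3 high and 4 wide, at y = +29 and -29; the lane's front end is open
- apron_edge (a point): Middle of the apron's open front edge at apron-top height (reader frame -100, 0, 26 mm). A cartridge that goes past here falls to the table. If the cartridge is caught less than 20 mm out and let go at once, the spring still has enough left to shoot it off here
- eject_key (a joint): Travel of the eject key in m: 0 up, 0.008 fully down. It goes straight down against a spring (1.5 N at first, 3.5 N at the bottom, plus up to 1 N of rubbing) and springs back up when let go. Between 3.5 and 6 mm down the catch lets go and the cartridge springs out at about 1 m/s
- key_top (a point): Middle of the top of the eject key, a grey oblong key with three fine ridges on the apron beside the cartridge's lane (reader frame x -55, y -52 mm). Top 44 long (along x), 26 wide. It stands 13 above the apron when up, 5 when fully down: another fingertip at the same height then hangs 5 above the apron, below the cartridge's top
- cartridge_center (a point): Centre of the used cartridge: loose pale plastic block 80 long, 40 wide, 12 high, about 30 g, with a foot 10 long, 50 wide, 5 high across its inner end. Loaded, it is at x +28 mm in the reader frame and the front end sticks 12 out of the port. A spring of about 1 N drives it over the first 32 of its way out, then it coasts; unstopped it flies off the apron. Best stopped 20 to 40 mm out
- spare_center (a point): Centre of a spare cartridge of the same shape lying on the table beside the apron: not part of the job
- tape_mid (a point): Middle of a white roll of tape standing on its end, 64 across, 40 high: leave alone
- disinfectant_mid (a point): Middle of a plastic bottle, 56 across, 150 high: leave alone
- dish_mid (a point): Middle of a small steel dish, 86 across, 28 high, near the apron's open end but to one side of the lane: leave alone
- tube1_mid (a point): Middle of a capped blood tube lying on a white pad, 100 long, 16 thick: leave alone
- tube2_mid (a point): Another such tube on the pad: leave alone
- tube3_mid (a point): Another such tube on the pad: leave alone
- tube4_mid (a point): Another such tube on the pad: leave alone
- cartridge: The same used cartridge; origin at the middle of its underside, x along its length (+x towards the inner end), z up

How it is judged:
By the outcome, as a careful person would: the job done as asked, in the order asked, and still so for the second after the job is handed in, with the robot touching nothing.
It also fails if it takes over 32 s, if anything falls off the work surface, if the arm or the gripper's body presses on something with over 40 N, if the wrist force passes 120 N, or if a joint passes its speed limit or range.

### The arm

A 6-joint arm with a two-finger parallel gripper is mounted at the origin on the work surface. World frame = base frame: x ahead of the robot, y to its left, z up, the work surface at z = 0. Lengths are in m, angles in degrees, forces in N, time in s.
With the tool pointing down it reaches from about 0.4 to 0.825 m from the base axis. Payload 7 kg.
Tool frame: the origin (TCP) lies midway between the tips of the shut fingers; the grasp point (between the pads) lies 19 mm behind it; z points along the fingers, y is the line along which they close (so a half turn about z gives the same grasp; the last joint's range is limited). The gripper opens to 88 mm and grips with 3 to 60 N. Pads are 19 mm wide; open, the fingers measure 130 mm over their backs; the gripper's body (78 mm by 193 mm) begins 47 mm behind the grasp point.
Start: joints at [81.71, 20.546, 0.682, 0, -70.136, -16.507], TCP at [0.283, 0.613, 0.227] pointing down, gripper open.
Joint ranges: [-176.03, 176.03], [-82.01, 121.73], [-58.28, 71.71], [-173.87, 95.51], [-174.79, -0.11], [-173.66, 173.66]. Speed limits (degrees/s): [136.94, 136.94, 172.46, 180, 180, 180].

### API

Orientations are given as [roll, pitch, yaw] about the fixed x, y, z axes, in that order (R = Rz(yaw) Ry(pitch) Rx(roll)).
In Python, from plant import ctrl gives the robot as it stands.
- The arm moves only by the tool arm_command, never from a script. Its argument "steps" is a list of rows, each an object with "translation": the shift along the tool's x, y, z in mm, a list of three; "rotation": the turn, a rotation vector about the tool's x, y, z in units of 5 degrees (1.0 is 5 degrees), a list of three; "claw": the finger opening in mm, from 0 to 87.6. In form: [{"translation": [x, y, z], "rotation": [rx, ry, rz], "claw": claw}, ...]. A call has 1 to 5 rows; each row is the pose to reach, as a shift and turn from the pose commanded when the call began, along the tool's axes at that moment; what a row does not reach only later rows make up. A row lasts 1/10 s, in which the tool goes at most 50 mm and 8.59 degrees, less where a joint would pass 70% of its speed; a pose out of reach is approached as far as the arm can. A call with a gripper value outside its range is refused whole. The fingers move at their own pace and stop on an object; the grip force is fixed at half the most. Time passes only in rows, so rows that repeat a pose let the fingers close. It gives the time, the measured TCP pose, the force, the opening and the grip force at its end, in the units of the state.
- ctrl.get_obs(): the state, without advancing time (a new reading comes with each control period).
- ctrl.snapshot(name): name is "scene" or "top"; returns (picture, depth): 480x640x3 uint8, red, green, blue; 480x640 float32, m along the optical axis (not along the pixel's ray), 0 where there is no reading.
- ctrl.calibration(name): a dict with "vertical_fov" (degrees; the focal length in pixels is half the picture's height over the tangent of half this angle, whatever the lens; pixels are square), "cx", "cy" (the principal point, pixels), "k1" (the pictures are not rectified: a ray, as slopes to the right and down, at radius r is drawn at 1 + k1 r^2 times it, then the intrinsics apply), "rvec" (rotation vector, rad) and "tvec" (3), from world to camera coordinates, as OpenCV has them. Camera axes: x right, y down, z forward; pixel columns grow to the right and rows downward; lengths in m; the calibration is good to about 2 mm. A picture is of the moment at which its call begins. calibration takes no time and is no camera call.
- ctrl.close_job(): hands the job in; it is judged then, once.
The state is a dict: "clock": time; "joint_pos": joint angles; "qvel": joint speeds; "tau": joint torques, N m; "tool_pos": TCP position; "orientation": TCP orientation; "force": force on the tool from outside, world axes, zero at the start; "moment": the same for the moment, N m; "opening": finger opening in m; "gripper_force": force on a finger pad.
Only numpy, scipy, OpenCV 4.12 (cv2) and the standard library are available. Lean on these libraries where they do the work, as an engineer would, in place of code of your own. Each camera call takes 0.05 s, during which the arm holds its last target. There are 200 camera calls.

## Working session

There is one attempt and no reset: what is moved stays moved. The work goes in short steps, Python scripts to look and compute and a tool call to move; the robot and the scene stay as the last step left them, time stands still between calls to the robot, and variables do not carry over. Pictures are saved under pics/ and viewed, at most 10 in all, crops included, and the job is handed in when it is done.

Besides the shell and the picture viewer there is one more tool, called in YAML: its name, and indented under it one key for each argument. arm_command: Moves the arm, as the interface text tells. Its arguments: {"type":"object","properties":{"steps":{"type":"array"}},"required":["steps"]}

```bash
mkdir -p pics; cat > h.py <<'E'
import numpy as np, cv2
from plant import ctrl
def snap(n,f):
    p,d=ctrl.snapshot(n); cv2.imwrite(f'pics/{f}.png',p[:,:,::-1]); np.save(f'pics/{f}.npy',d); return p,d
def cam(n):
    c=ctrl.calibration(n); f=240/np.tan(np.radians(c['vertical_fov'])/2)
    K=np.array([[f,0,c['cx']],[0,f,c['cy']],[0,0,1]]); return K,np.array([c['k1'],0,0,0,0.]),np.array(c['rvec'],float),np.array(c['tvec'],float)
def ray(n,u,v):
    K,D,r,t=cam(n); s=cv2.undistortPoints(np.array([[[u,v]]],float),K,D)[0,0]
    R=cv2.Rodrigues(r)[0]; return -R.T@t.ravel(), R.T@np.array([s[0],s[1],1])
def atz(n,u,v,z):
    o,d=ray(n,u,v); return o+d*(z-o[2])/d[2]
def atd(n,u,v,d): 
    o,q=ray(n,u,v); return o+q*d
def proj(n,P):
    K,D,r,t=cam(n); return cv2.projectPoints(np.array(P,float).reshape(-1,3),r,t,K,D)[0].reshape(-1,2)
E
python3 - <<'E'
from h import *
for n in('top','scene'): snap(n,n+'0'); K,D,r,t=cam(n); print(n,K[0,0],D[0],ray(n,320,240))
print(ctrl.get_obs())
E
```

```text
top 464.7987840576854 -0.053293812667118884 (array([ 0.40224609, -0.09028115,  0.92899397]), array([ 0.20342677,  0.00764207, -0.97906313]))
scene 512.6756513139475 0.051360233573578114 (array([1.11974244, 0.2782257 , 0.9013868 ]), array([-0.48792626, -0.38855008, -0.7820716 ]))
{'clock': 0.1, 'joint_pos': array([ 8.17087803e+01,  2.05880346e+01,  6.39080933e-01, -1.74482874e-02,
       -7.01368775e+01, -1.65066781e+01]), 'qvel': array([ 0.04537168, -0.18930358,  0.07819295,  0.21717929, -0.06500682,
        0.00442334]), 'tau': array([-1.27370287e-03, -5.84164989e+01,  2.93750650e+01,  7.01550588e+00,
        1.02000585e-02, -4.57844885e-05]), 'tool_pos': array([0.28295195, 0.612344  , 0.22570979]), 'orientation': array([ 1.79913045e+02, -8.66181206e-03, -2.48038321e+01]), 'force': array([ 0.45170207, -0.46354291, -0.83883183]), 'moment': array([ 0.03720172,  0.01909962, -0.02107238]), 'gripper_force': 0.0, 'opening': 0.08761614557662088}
```

View pics/top0.png

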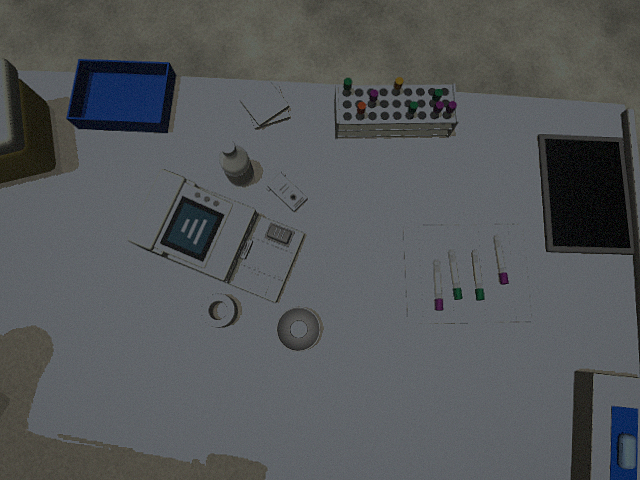

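View pics/scene0.png

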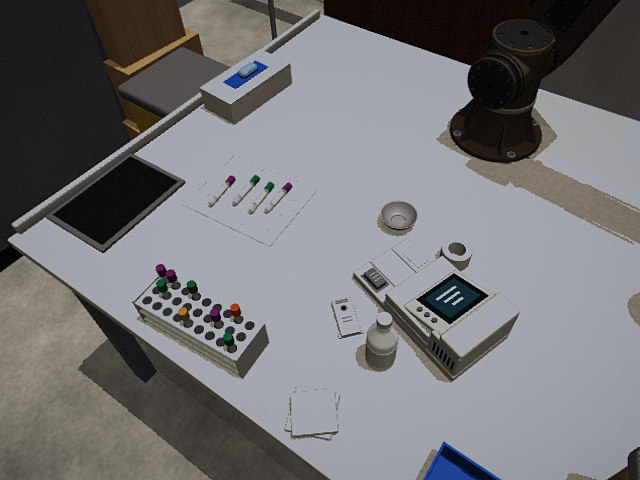

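Top: the reader is at about (190,235), its apron at (268,258), the key at (279,234), the dish at (299,329) and the spare at (288,192). The scene view agrees. Next I'll enlarge the reader.

```bash
python3 - <<'E'
from h import *
p=cv2.imread('pics/top0.png')[180:310,150:320]; 
p=cv2.convertScaleAbs(cv2.resize(p,None,fx=4.6,fy=4.6,interpolation=cv2.INTER_CUBIC),alpha=1.6); cv2.imwrite('pics/c1.png',p)
p=cv2.imread('pics/scene0.png')[225:345,340:500]
p=cv2.convertScaleAbs(cv2.resize(p,None,fx=5,fy=5,interpolation=cv2.INTER_CUBIC),alpha=1.2); cv2.imwrite('pics/c2.png',p)
E
```

```text
(no output)
```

View pics/c1.png

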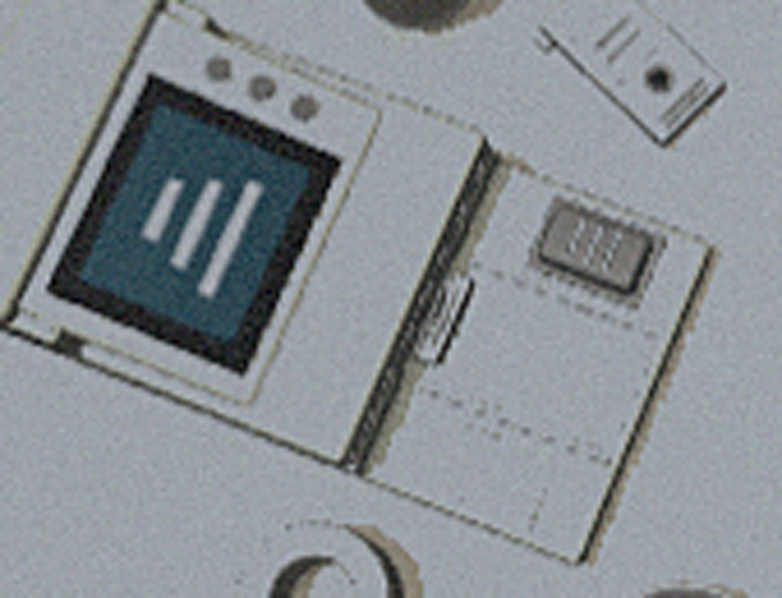

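View pics/c2.png

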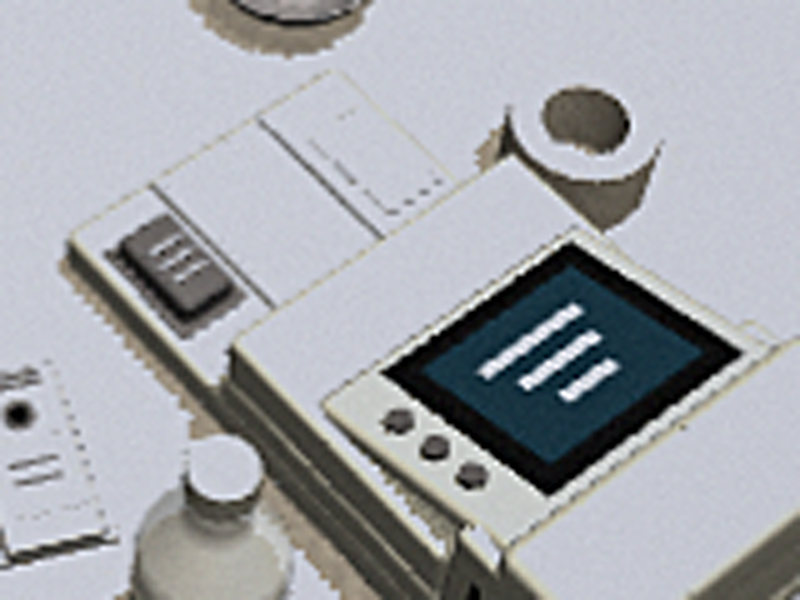

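Top crop: the apron's front corners are at (712,245) and (582,562), the hood's front edge runs (487,138) to (345,462), and the key's middle is at (597,248). Scene crop: the front corners are at (70,237) and (335,68), the key's middle is at (172,262), and the hood corner is at (232,350). I'll fit the pose from these.

```bash
cat > fit.py <<'E'
from h import *
from scipy.optimize import least_squares
T=lambda u,v:(150+(u+.5)/4.6-.5,180+(v+.5)/4.6-.5); S=lambda u,v:(340+(u+.5)/5-.5,225+(v+.5)/5-.5)
R=[[-.1,-.075,.026],[-.1,.075,.026],[0,-.075,.07],[0,.075,.07],[-.055,-.052,.039]]
obs={'top':(R,[T(712,245),T(582,562),T(487,138),T(345,462),T(597,248)]),
 'scene':(R[:3]+R[4:],[S(70,237),S(335,68),S(232,350),S(172,262)])}
def W(q,P):
    P=np.array(P); c,s=np.cos(q[2]),np.sin(q[2]); return np.c_[q[0]+c*P[:,0]-s*P[:,1],q[1]+s*P[:,0]+c*P[:,1],P[:,2]]
E
python3 - <<'E'
from fit import *
for n in obs:
  for m in ([n],['top','scene'])[n=='scene':] if n=='top' else ([n],):
    f=lambda q:np.concatenate([(proj(k,W(q,obs[k][0]))-np.array(obs[k][1])).ravel() for k in m])
    a=atz('top',*obs['top'][1][0],.026); s=least_squares(f,[a[0]-.05,a[1]+.1,1.2 if 0 else np.radians(60)])
    print(m,s.x,np.degrees(s.x[2]),s.cost,s.fun.round(1)); 
    print(W(s.x,[[-.055,-.052,.039],[0,0,.026]]))
for k in('top','scene'): print(k,[atz(k,*p,P[2]).round(4) for P,p in zip(*obs[k])])
d=np.load('pics/top0.npy'); 
for u,v in((268,268),(299,329),(220,308),(234,148),(230,230)): print(u,v,atd('top',u,v,d[v,u]))
E
```

```text
['top'] [0.56337255 0.06603179 1.25555255] 71.93786202017814 2.098535266135669 [ 0.5 -0.6 -0.2  0.9  0.4 -1.1 -0.4  1.  -0.3 -0.3]
[[ 0.59575738 -0.00238036  0.039     ]
 [ 0.56337255  0.06603179  0.026     ]]
['top', 'scene'] [0.5637169  0.06687493 1.25766545] 72.0589223439816 6.2915999508861145 [ 0.1 -0.9 -0.5  0.6 -0.1 -1.3 -0.8  0.8 -0.8 -0.6 -1.2 -0.1 -0.3 -0.7
 -0.8 -1.8  1.1  0. ]
[[ 0.59624621 -0.00146865  0.039     ]
 [ 0.5637169   0.06687493  0.026     ]]
['scene'] [0.56499087 0.06828093 1.25420847] 71.86085204819538 2.538112486897 [-1.   0.5  0.2 -0.1 -0.6 -1.   1.4  0.7]
[[ 5.97283722e-01 -1.74688112e-04  3.90000000e-02]
 [ 5.64990873e-01  6.82809319e-02  2.60000000e-02]]
top [array([ 0.6024, -0.0513,  0.026 ]), array([ 0.4628, -0.006 ,  0.026 ]), array([0.6324, 0.0434, 0.07  ]), array([0.4939, 0.0887, 0.07  ]), array([ 0.5952, -0.003 ,  0.039 ])]
scene [array([ 0.6029, -0.0492,  0.026 ]), array([ 0.463 , -0.0036,  0.026 ]), array([0.6376, 0.0471, 0.07  ]), array([ 0.5975, -0.0034,  0.039 ])]
268 268 [0.52745199 0.01500667 0.02699271]
299 329 [ 0.41414835 -0.05282737  0.00374868]
220 308 [ 0.44525401  0.10701618 -0.00053851]
234 148 [0.7229985  0.07998494 0.14887672]
230 230 [0.58921992 0.08785992 0.071354  ]
```

Reader pose: (0.564, 0.067), yaw 72.0°. Both cameras agree to about 2 mm, and the apron height reads 27 mm. My plan is a tool yaw of -108° with the TCP above reader (-54.5, -26). An opening of 33 mm puts one finger over the key at y -53 and the other in the lane at y +1.

arm_command:
  steps:
    - {"translation":[516,428,0],"rotation":[0,0,16.6],"claw":33}
    - {"translation":[516,428,0],"rotation":[0,0,16.6],"claw":33}
    - {"translation":[516,428,0],"rotation":[0,0,16.6],"claw":33}
    - {"translation":[516,428,0],"rotation":[0,0,16.6],"claw":33}
    - {"translation":[516,428,0],"rotation":[0,0,16.6],"claw":33}

```text
clock: 0.6
tool_pos: [0.3911, 0.3851, 0.2263]
orientation: [180.0, -0.0, -68.1]
force: [1.7, -0.1, -0.2]
opening: 0.053
gripper_force: 0.0
```

```bash
cat > go.py <<'E'
from fit import *
from scipy.spatial.transform import Rotation as Ro
import sys
def go(rx,ry,z,yaw=-108,q=(.564,.0668,np.radians(72))):
    o=ctrl.get_obs(); R=Ro.from_euler('xyz',o['orientation'],degrees=True); G=Ro.from_euler('xyz',[180,0,yaw],degrees=True)
    P=W(q,[[rx,ry,z]])[0]; t=R.inv().apply(P-o['tool_pos'])*1000; r=np.degrees((R.inv()*G).as_rotvec())/5
    print(o['clock'],o['tool_pos'],o['orientation'],o['force'],o['opening'],'\nT',t.round(1),'R',r.round(2))
if __name__=='__main__': go(*map(float,sys.argv[1:]))
E
python3 go.py -.0545 -.026 .227
```

```text
0.6 [0.39114058 0.38510327 0.22632193] [ 1.79980429e+02 -1.25673083e-02 -6.81007611e+01] [ 1.70647992 -0.09951148 -0.1530769 ] 0.0530013069799984 
T [418.3 -26.7  -0.6] R [ 0.   -0.    7.98]
```

arm_command:
  steps:
    - {"translation":[418,-27,0],"rotation":[0,0,8],"claw":33}
    - {"translation":[418,-27,0],"rotation":[0,0,8],"claw":33}
    - {"translation":[418,-27,0],"rotation":[0,0,8],"claw":33}
    - {"translation":[418,-27,0],"rotation":[0,0,8],"claw":33}
    - {"translation":[418,-27,0],"rotation":[0,0,8],"claw":33}

```text
clock: 1.1
tool_pos: [0.5004, 0.1603, 0.2266]
orientation: [180.0, 0.0, -108.1]
force: [1.3, -0.1, -0.6]
opening: 0.0332
gripper_force: 0.0
```

```bash
python3 go.py -.0545 -.026 .1
```

```text
1.1 [0.50043083 0.16033241 0.22656632] [ 1.79996127e+02  7.65889625e-03 -1.08086725e+02] [ 1.27474754 -0.1429511  -0.61063141] 0.033232383274492454 
T [ 123.7 -115.6  126.5] R [ 0.    0.   -0.02]
```

arm_command:
  steps:
    - {"translation":[124,-116,0],"rotation":[0,0,0],"claw":33}
    - {"translation":[124,-116,0],"rotation":[0,0,0],"claw":33}
    - {"translation":[124,-116,0],"rotation":[0,0,0],"claw":33}
    - {"translation":[124,-116,20],"rotation":[0,0,0],"claw":33}
    - {"translation":[124,-116,60],"rotation":[0,0,0],"claw":33}

```text
clock: 1.6
tool_pos: [0.5756, 0.0064, 0.1681]
orientation: [-179.7, 0.1, -108.0]
force: [-0.1, 1.7, -1.0]
opening: 0.033
gripper_force: 0.0
```

arm_command:
  steps:
    - {"translation":[0,0,50],"rotation":[0,0,0],"claw":33}
    - {"translation":[0,0,85],"rotation":[0,0,0],"claw":33}
    - {"translation":[0,0,105],"rotation":[0,0,0],"claw":33}
    - {"translation":[0,0,105],"rotation":[0,0,0],"claw":33}

```text
clock: 2.0
tool_pos: [0.5702, 0.008, 0.0581]
orientation: [179.7, -0.2, -107.8]
force: [-0.2, -0.1, -0.2]
opening: 0.0333
gripper_force: 0.0
```

```bash
python3 go.py -.0545 -.026 .06; python3 - <<'E'
from h import *
p,_=snap('scene','scene1'); snap('top','top1')
a=cv2.resize(p[220:340,330:490,::-1],None,fx=5,fy=5,interpolation=cv2.INTER_CUBIC); cv2.imwrite('pics/c3.png',cv2.convertScaleAbs(a,alpha=1.2))
E
```

```text
2.0 [0.5702481  0.00799968 0.05814232] [ 179.6765983    -0.21235818 -107.81310633] [-0.22154263 -0.12321231 -0.18837982] 0.03333891844955132 
T [ 0.5 -1.9 -1.9] R [ 0.06 -0.04  0.04]
```

View pics/c3.png

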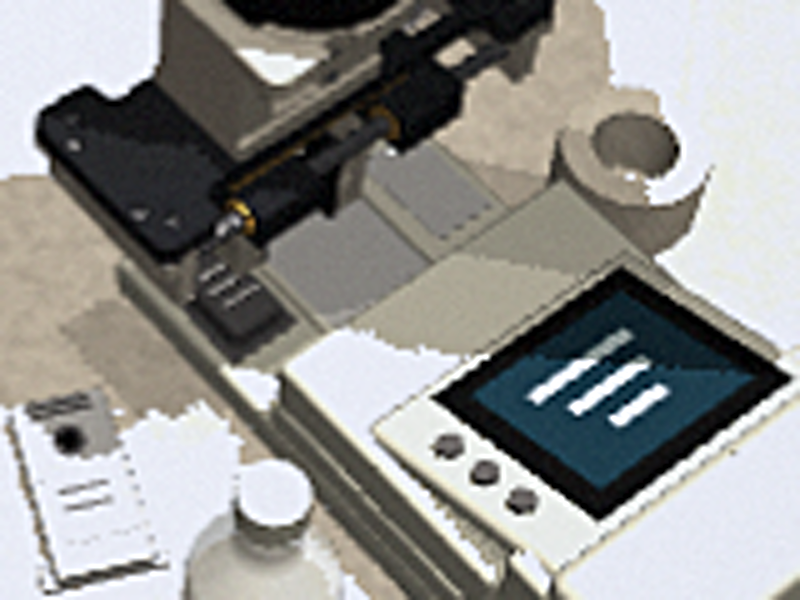

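The crop shows one fingertip over the key near (215,270) and the other over the lane near (350,205). I'll check this against where the fingertips should project.

```bash
python3 - <<'E'
from fit import *
o=ctrl.get_obs(); print(o['clock'],o['tool_pos'],o['orientation'],o['force'])
yaw=np.radians(o['orientation'][2]); ex=np.array([np.cos(yaw),np.sin(yaw),0]); ey=np.array([np.sin(yaw),-np.cos(yaw),0])
a=cv2.resize(cv2.imread('pics/scene1.png')[225:315,350:440],None,fx=6.6,fy=6.6,interpolation=cv2.INTER_CUBIC)
a=cv2.convertScaleAbs(a,alpha=1.5,beta=20)
C=lambda P:np.int32((proj('scene',P)-[350,225]+.5)*6.6-.5)
for s in(-1,1):
  P=[o['tool_pos']+ex*x+s*ey*y for x,y in((-.0095,.0165),(.0095,.0165),(.0095,.0375),(-.0095,.0375))]
  cv2.polylines(a,[C(P)],True,(0,0,255),1)
q=(.564,.0668,np.radians(72))
cv2.polylines(a,[C(W(q,[[-.077,-.065,.039],[-.033,-.065,.039],[-.033,-.039,.039],[-.077,-.039,.039]]))],True,(0,255,0),1)
for y in(-.029,.029): cv2.polylines(a,[C(W(q,[[-.1,y,.029],[0,y,.029]]))],False,(255,0,0),1)
cv2.imwrite('pics/c4.png',a)
E
```

```text
2.1 [0.57297749 0.00877232 0.06179518] [ 1.79981537e+02 -3.62824800e-02 -1.07752012e+02] [0.24460225 0.01908264 1.15243595]
```

View pics/c4.png

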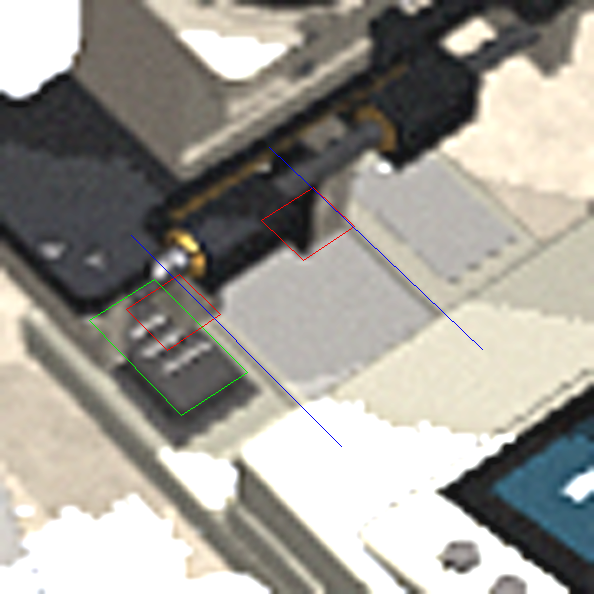

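The lane finger matches its projection. The key finger isn't clear because the ridges still show there, so I'll take a closer, brightened look.

```bash
python3 - <<'E'
from h import *
p,d=snap('scene','scene2')
a=cv2.resize(p[255:295,358:412,::-1],None,fx=14,fy=14,interpolation=cv2.INTER_CUBIC).astype(float)
cv2.imwrite('pics/c5.png',np.clip((a/255)**.55*255*1.1,0,255))
o,_=ray('scene',0,0)
for v in range(256,294,3): print(v,' '.join('%4d,%4d'%tuple(1000*np.array([c[2],np.cos(1.2566)*(c[0]-.564)+np.sin(1.2566)*(c[1]-.0668)])) for u in range(360,392,3) for c in [atd('scene',u,v,d[v,u])]))
E
```

```text
256  172, -39  172, -36  170, -34  171, -30  170, -27  166, -26  154, -29  152, -27  152, -24  150, -21  151, -18
259  169, -36  172, -31  171, -28  171, -25  162, -26  146, -32  150, -26  151, -22  151, -19  151, -16  149, -14
262  168, -31  170, -27  172, -22  171, -20  172, -16  136, -32  146, -23  152, -17  151, -14  144, -14  139, -14
265  171, -24  169, -22  170, -19  170, -15  166, -14  144, -23  140, -21  144, -16  143, -13  133, -15   24, -66
268  168, -21  170, -16  171, -13  165, -13  143, -21   80, -50   91, -41  136, -15   26, -67   27, -62   27, -59
271  160, -20  163, -15  161, -13  156, -12   38, -70   72, -49   79, -42   71, -42   28, -60   27, -57   28, -52
274  134, -29  156, -14  150, -14   39, -67   41, -63   41, -59   70, -41   26, -59   33, -52   25, -52   24, -49
277   23, -81  137, -19  142, -13   41, -61   39, -58   40, -54   39, -50   39, -47   29, -48   33, -42   29, -41
280   23, -76   26, -70  130, -14   35, -58   40, -52   39, -49   39, -45   37, -42   38, -38   27, -40   28, -35
283   12, -75   22, -66   25, -61   26, -57   32, -50   41, -42   40, -39   40, -36   36, -34   26, -35   24, -32
286   -2, -77   14, -65   26, -55   27, -51   26, -48   34, -40   40, -34   34, -33   27, -32   27, -29   24, -26
289    2, -69    0, -66   12, -56   25, -46   28, -41   29, -37   31, -33   27, -31   22, -29   27, -23   25, -21
292    0, -64    0, -60   -1, -57   15, -45   25, -37   25, -33   27, -29   29, -24   27, -21   68,   0   69,   4[ WARN:0@0.716] global loadsave.cpp:1063 imwrite_ Unsupported depth image for selected encoder is fallbacked to CV_8U.
```

View pics/c5.png

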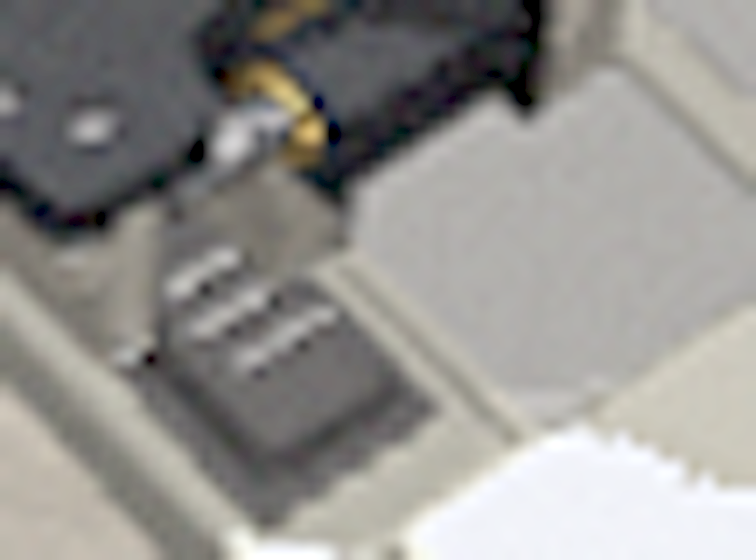

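The finger's lower port-side face is visible at z 65–80 with its inner corner where predicted. The tip tapers on its back side, so contact is close to the pad face. Opening to 44 mm centres the tips at about y -52 and y 0.

```bash
python3 go.py -.0545 -.026 .044;
```

```text
2.15 [0.57360166 0.00899532 0.06266616] [-1.79931623e+02  2.59303090e-02 -1.07746496e+02] [-0.25939121  0.26042442  0.00358297] 0.033220100413705274 
T [ 2.5  1.  18.7] R [-0.01  0.01  0.05]
```

arm_command:
  steps:
    - {"translation":[2.5,1,0],"rotation":[0,0,0.05],"claw":44}
    - {"translation":[2.5,1,10],"rotation":[0,0,0.05],"claw":44}
    - {"translation":[2.5,1,18],"rotation":[0,0,0.05],"claw":44}
    - {"translation":[2.5,1,18],"rotation":[0,0,0.05],"claw":44}
    - {"translation":[2.5,1,18],"rotation":[0,0,0.05],"claw":44}

```text
clock: 2.65
tool_pos: [0.5709, 0.0067, 0.0432]
orientation: [180.0, -0.0, -108.0]
force: [1.2, 0.6, -0.1]
opening: 0.0443
gripper_force: 0.0
```

```bash
python3 go.py -.0545 -.026 .031;python3 - <<'E'
from h import *
p,d=snap('scene','scene3')
a=cv2.resize(p[248:298,358:418,::-1],None,fx=12,fy=12,interpolation=cv2.INTER_CUBIC).astype(float)
cv2.imwrite('pics/c6.png',np.uint8(np.clip((a/255)**.55*255*1.1,0,255)))
E
```

```text
2.65 [0.57088094 0.00666908 0.04324562] [ 1.79969747e+02 -2.88215773e-02 -1.08013091e+02] [ 1.23862536  0.57533001 -0.13146831] 0.04427445296452281 
T [-0.6 -0.9 12.2] R [ 0.01 -0.01 -0.  ]
```

View pics/c6.png

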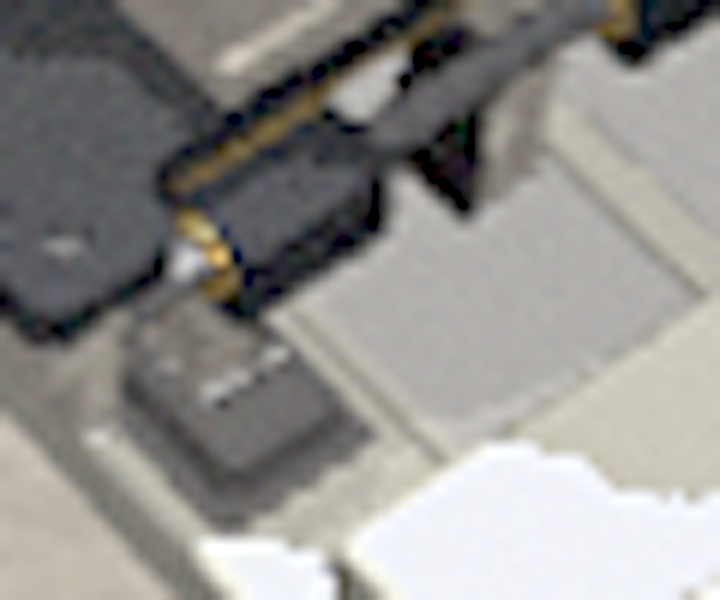

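The key finger is centred over the key at (210,330) and the lane finger hangs in the lane at (480,190). Pressing now.

arm_command:
  steps:
    - {"translation":[0,0,4],"rotation":[0,0,0],"claw":44}
    - {"translation":[0,0,12.5],"rotation":[0,0,0],"claw":44}
    - {"translation":[0,0,12.5],"rotation":[0,0,0],"claw":44}
    - {"translation":[0,0,12.5],"rotation":[0,0,0],"claw":44}
    - {"translation":[0,0,12.5],"rotation":[0,0,0],"claw":44}

```text
clock: 3.2
tool_pos: [0.5718, 0.0069, 0.0313]
orientation: [-179.9, 0.0, -108.0]
force: [-0.1, 0.3, 4.2]
opening: 0.044
gripper_force: 2.7
```

```bash
python3 go.py -.0545 -.026 .031;python3 - <<'E'
from h import *
p,d=snap('scene','scene4')
a=cv2.resize(p[238:298,358:438,::-1],None,fx=10,fy=10,interpolation=cv2.INTER_CUBIC).astype(float)
cv2.imwrite('pics/c7.png',np.uint8(np.clip((a/255)**.7*255*1.05,0,255)))
E
```

```text
3.2 [0.5718219  0.00693063 0.03125488] [-1.79926262e+02  3.43218953e-02 -1.07993117e+02] [-0.07500129  0.26904113  4.2414174 ] 0.044002935201265685 
T [-0.  -0.1  0.3] R [-0.01  0.01  0.  ]
```

View pics/c7.png

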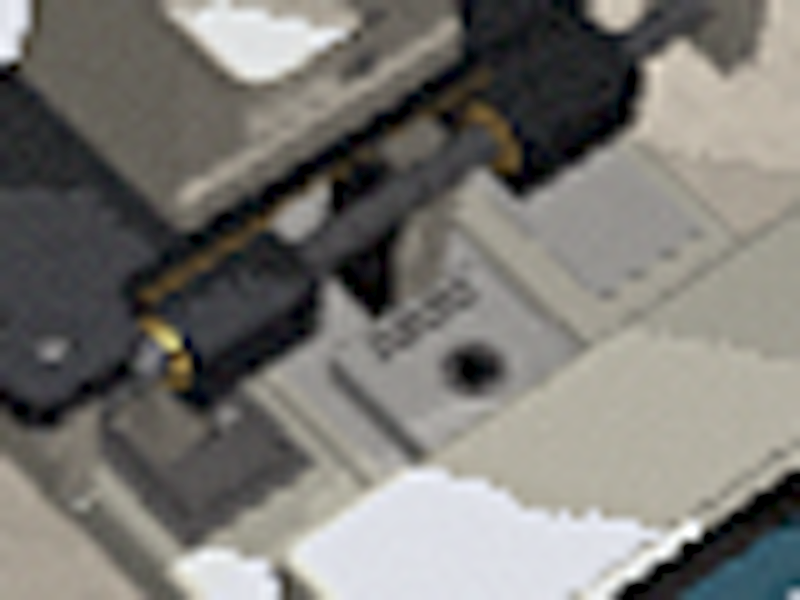

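The cartridge is out and resting against the lane finger; its label shows at (430,320) and its dot at (472,370). The key is held fully down at 4.2 N. I'll back off a few mm along the lane to use up any spring left, then rise gently.

arm_command:
  steps:
    - {"translation":[1,0,0],"rotation":[0,0,0],"claw":44}
    - {"translation":[2,0,0],"rotation":[0,0,0],"claw":44}
    - {"translation":[3,0,0],"rotation":[0,0,0],"claw":44}
    - {"translation":[4,0,0],"rotation":[0,0,0],"claw":44}
    - {"translation":[4,0,0],"rotation":[0,0,0],"claw":44}

```text
clock: 3.75
tool_pos: [0.5704, 0.0031, 0.0313]
orientation: [-179.9, 0.0, -108.0]
force: [1.4, 3.3, 3.8]
opening: 0.044
gripper_force: 2.2
```

arm_command:
  steps:
    - {"translation":[0,0,-2],"rotation":[0,0,0],"claw":44}
    - {"translation":[0,0,-4],"rotation":[0,0,0],"claw":44}
    - {"translation":[0,0,-6],"rotation":[0,0,0],"claw":44}
    - {"translation":[0,0,-8],"rotation":[0,0,0],"claw":44}
    - {"translation":[0,0,-11],"rotation":[0,0,0],"claw":44}

```text
clock: 4.25
tool_pos: [0.5687, 0.0025, 0.0416]
orientation: [179.9, -0.1, -108.1]
force: [-0.1, 0.1, -0.4]
opening: 0.0439
gripper_force: 0.0
```

arm_command:
  steps:
    - {"translation":[0,0,-10],"rotation":[0,0,0],"claw":44}
    - {"translation":[0,0,-30],"rotation":[0,0,0],"claw":44}
    - {"translation":[0,0,-60],"rotation":[0,0,0],"claw":44}
    - {"translation":[0,0,-100],"rotation":[0,0,0],"claw":44}
    - {"translation":[0,0,-140],"rotation":[0,0,0],"claw":44}

```text
clock: 4.75
tool_pos: [0.5688, 0.0026, 0.1836]
orientation: [179.9, -0.1, -108.0]
force: [0.8, 0.3, -0.5]
opening: 0.0444
gripper_force: 0.0
```

arm_command:
  steps:
    - {"translation":[50,0,0],"rotation":[0,0,0],"claw":44}
    - {"translation":[100,0,0],"rotation":[0,0,0],"claw":44}
    - {"translation":[130,0,0],"rotation":[0,0,0],"claw":44}
    - {"translation":[130,0,0],"rotation":[0,0,0],"claw":44}
    - {"translation":[130,0,0],"rotation":[0,0,0],"claw":44}

```text
clock: 5.25
tool_pos: [0.529, -0.1213, 0.1825]
orientation: [180.0, 0.0, -108.1]
force: [0.6, 0.2, -0.0]
opening: 0.044
gripper_force: 0.0
```

```bash
python3 - <<'E'
from h import *
p,d=snap('scene','scene5')
a=cv2.resize(p[220:320,330:460,::-1],None,fx=6,fy=6,interpolation=cv2.INTER_CUBIC).astype(float)
cv2.imwrite('pics/c8.png',np.uint8(np.clip((a/255)**.8*255,0,255)))
for u,v in((375,276),(374,274)): print(atd('scene',u,v,d[v,u]))
E
```

```text
[ 0.59658876 -0.00178148  0.04279853]
[ 0.58989468 -0.00804745  0.03679066]
```

View pics/c8.png

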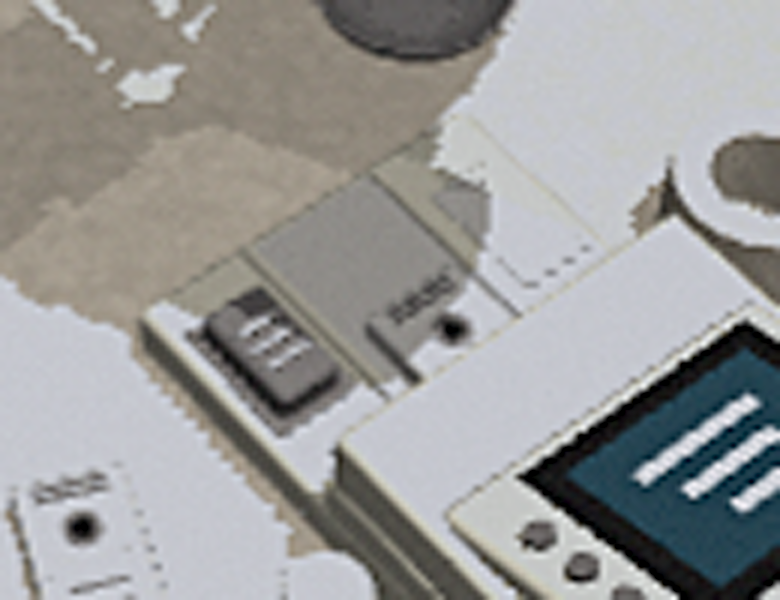

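The key is back up at z ≈ 0.04. The cartridge lies in the lane where it was caught, with its label at (420,300), and the fingers are clear. Handing in.

```bash
python3 -c "
from plant import ctrl
print(ctrl.close_job())"
```

```text
the job is handed in; nothing more can be done
None
```

I pressed the eject key, stopped the cartridge with the other finger and left it lying on the apron with the key back up; nothing else was touched, and I handed the job in at about 5.3 s.

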